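Cover the clean beakers, each with its own size of cover

ROBOT

A 7-joint arm with a two-finger parallel gripper is mounted at the origin on the work surface. World frame = base frame: x ahead of the robot, y to its left, z up, the work surface at z = 0. Lengths are in m, angles in degrees, forces in N, time in s.
With the tool pointing down it reaches from about 0.4 to 0.75 m from the base axis. Payload 19.5 kg.
Tool frame: the origin (TCP) lies on the mounting face of the last link; the fingertips stand 173 mm ahead of it and the grasp point (between the pads) lies 155 mm ahead of it; z points along the fingers, y is the line along which they close (so a half turn about z gives the same grasp; the last joint's range is limited). The gripper opens to 85 mm and grips with 20 to 120 N. Pads are 22 mm wide; open, the fingers measure 114 mm over their backs; the gripper's body (76 mm by 85 mm) begins 54 mm behind the grasp point. The pads swing forward as they close: fully open they stand 13 mm farther back than shut.
Start: joints at [-66.446, 40.479, -1.581, 85.061, 1.261, 54.483, -4.326], TCP at [0.252, 0.517, 0.405] pointing down, gripper open.
Joint ranges: [-155.06, 155.06], [-18.47, 123.98], [-90, 86.84], [0, 140.48], [-83.41, 263.41], [0, 116], [-161.91, 161.91]. Speed limits (degrees/s): [108.29, 108.29, 147.25, 147.25, 172.46, 172.46, 172.46].

INTERFACE

Orientations are given as a 3x3 rotation matrix whose columns are the frame's x, y, z axes.
In Python, from workcell import robot gives the robot as it stands. The module is installed in compiled form; this text tells all that it offers.
- The arm moves only by the tool apply_moves, never from a script. Its argument "commands" is a list of rows, each a list of 4 numbers: the shift along the tool's x, y, z in mm, then the turn about the tool's z in degrees. In form: [[dx, dy, dz, turn], ...]. A call has 1 to 12 rows; each row shifts and turns the commanded pose from where the row before left it, along the tool's axes as they then stand; what a row does not reach is not made up. A row lasts 1/8 s, in which the tool goes at most 62.5 mm and 10.7 degrees, less where a joint would pass 70% of its speed; a pose out of reach is approached as far as the arm can. A call with a gripper value outside its range is refused whole. "hand" is the opening, from 0 (shut) to 1 (fully open), set as the call begins (left out, the last holds). The fingers move at their own pace and stop on an object; "grip_force" is the grip in N (left out, the last holds). Time passes only in rows, so rows that do not move let the fingers close. It gives the time, the measured TCP pose, the force, the opening and the grip force at its end, in the units of the state.
- robot.get_obs(): the state, without advancing time (a new reading comes with each control period).
- robot.grab_frame(name): name is "side" or "top" or "wrist"; returns the picture (384x512x3 uint8, red, green, blue); there is no depth.
- robot.camera_info(name): a dict with "intrinsics" (3x3 intrinsics, pixels), "distortion" ([k1, k2, p1, p2, k3] as OpenCV has them; the pictures are not rectified), "T" (4x4, takes a point from camera to world coordinates). Camera axes: x right, y down, z forward; pixel columns grow to the right and rows downward; lengths in m; the calibration is good to about 2 mm. A picture is of the moment at which its call begins: read the wrist's pose just before it. camera_info takes no time and is no camera call; for the wrist camera it gives the pose at the moment of the call.
- robot.hand_in(): hands the job in; it is judged then, once.
The state is a dict: "clock": time; "joints": joint angles; "qvel": joint speeds; "joint_torque": joint torques, N m; "tcp_pos": TCP position; "tool_rot": TCP orientation; "wrist_force": force on the tool from outside, world axes, zero at the start; "ft_torque": the same for the moment, N m; "width": opening from 0.0 (shut) to 1.0 (fully open); "gripper_force": force on a finger pad.
Only numpy, scipy, OpenCV 4.12 (cv2) and the standard library are available. Lean on these libraries where they do the work, as an engineer would, in place of code of your own. Each camera call takes 0.05 s, during which the arm holds its last target. There are 200 camera calls.

TASK

Four clean steel beakers of different sizes have to be kept free of dust until the next viscosity run: set on every beaker the knobbed steel cover of its size (smallest on smallest, and so on), flat and centred so that it overhangs the rim all round. Set the covers down without dropping them, and leave the beakers, the small glass jar and the brown bottle standing where they are.

Things in the scene. Friction and masses are not known exactly. Their poses are not given: they have to be found in the camera images.
- beaker36_rim (a point): the smallest of the four open, straight-sided steel beakers: 36 mm outside diameter, 42 mm high, wall 2.5 mm, a small pouring lip, standing loose and upright on the bench. This point is the centre of its mouth, level with the top of the rim (42 mm above the bench); z points up.
- beaker50_rim (a point): the second smallest of the four open, straight-sided steel beakers: 50 mm outside diameter, 52 mm high, wall 2.5 mm, a small pouring lip, standing loose and upright on the bench. This point is the centre of its mouth, level with the top of the rim (52 mm above the bench); z points up.
- beaker64_rim (a point): the second largest of the four open, straight-sided steel beakers: 64 mm outside diameter, 62 mm high, wall 2.5 mm, a small pouring lip, standing loose and upright on the bench. This point is the centre of its mouth, level with the top of the rim (62 mm above the bench); z points up.
- beaker78_rim (a point): the largest of the four open, straight-sided steel beakers: 78 mm outside diameter, 72 mm high, wall 2.5 mm, a small pouring lip, standing loose and upright on the bench. This point is the centre of its mouth, level with the top of the rim (72 mm above the bench); z points up.
- cover56_knob (a point): the smallest of the four flat round steel covers, 56 mm across; it belongs to the 36 mm beaker (10 mm overhang all round). A black upright knob, 18 mm across and 24 mm tall on a 12 mm stem, stands in its middle. This point is on the axis half-way up the knob, 26 mm above the cover's flat underside (the knob reaches from 12 to 36 mm above the underside, the plate is 3 to 4.5 mm thick); z points up. Loose, under 0.15 kg, lying flat on the bench with the knob up.
- cover70_knob (a point): the second smallest of the four flat round steel covers, 70 mm across; it belongs to the 50 mm beaker (10 mm overhang all round). A black upright knob, 18 mm across and 24 mm tall on a 12 mm stem, stands in its middle. This point is on the axis half-way up the knob, 26 mm above the cover's flat underside (the knob reaches from 12 to 36 mm above the underside, the plate is 3 to 4.5 mm thick); z points up. Loose, under 0.15 kg, lying flat on the bench with the knob up.
- cover84_knob (a point): the second largest of the four flat round steel covers, 84 mm across; it belongs to the 64 mm beaker (10 mm overhang all round). A black upright knob, 18 mm across and 24 mm tall on a 12 mm stem, stands in its middle. This point is on the axis half-way up the knob, 26 mm above the cover's flat underside (the knob reaches from 12 to 36 mm above the underside, the plate is 3 to 4.5 mm thick); z points up. Loose, under 0.15 kg, lying flat on the bench with the knob up.
- cover98_knob (a point): the largest of the four flat round steel covers, 98 mm across; it belongs to the 78 mm beaker (10 mm overhang all round). A black upright knob, 18 mm across and 24 mm tall on a 12 mm stem, stands in its middle. This point is on the axis half-way up the knob, 26 mm above the cover's flat underside (the knob reaches from 12 to 36 mm above the underside, the plate is 3 to 4.5 mm thick); z points up. Loose, under 0.15 kg, lying flat on the bench with the knob up.
- jar_mid (a point): bystander: a small closed glass jar with a black cap, 50 mm across and 60 mm high, loose among the beakers and covers; this point is its centre, half-way up.
- bottle_mid (a point): bystander: a brown glass reagent bottle with a black cap and a paper label, 56 mm across and 110 mm high, loose behind the work; this point is its centre, half-way up. The tallest thing standing loose in the working area.

How it is judged:
By the outcome, as a careful person would: the job done as asked, in the order asked, and still so for the second after the job is handed in, with the robot touching nothing.
It also fails if it takes over 120 s, if anything falls off the work surface, if the arm or the gripper's body presses on something with over 40 N, if the wrist force passes 120 N, or if a joint passes its speed limit or range.

## Working session

There is one attempt and no reset: what is moved stays moved. The work goes in short steps, Python scripts to look and compute and a tool call to move; the robot and the scene stay as the last step left them, time stands still between calls to the robot, and variables do not carry over. Pictures are saved under pics/ and viewed, at most 14 in all, crops included, and the job is handed in when it is done.

Besides the shell and the picture viewer there is one more tool, called after "Call:" as name([rows], argument=value, ...), one row to a line, values as JSON. apply_moves: Moves the arm, as the interface text tells. Its arguments: {"type":"object","properties":{"commands":{"type":"array","items":{"type":"array","items":{"type":"number"}}},"hand":{"type":"number"},"grip_force":{"type":"number"}},"required":["commands"]}

```bash
mkdir -p pics
python3 - <<'E'
from workcell import robot
import cv2,numpy as np
o=robot.get_obs();print(o)
for n in("top","side"):
    i=robot.camera_info(n);print(n,i)
    cv2.imwrite(f"pics/{n}0.png",robot.grab_frame(n)[:,:,::-1])
E
```

```text
{'clock': 0.0, 'joints': array([-66.44543391,  40.51276328,  -1.58182813,  85.08456613,
         1.25951976,  54.48330619,  -4.32692361]), 'qvel': array([-0.01784136, -0.09061164,  0.0930248 ,  0.05561379,  0.01660057,
       -0.00785931,  0.0602382 ]), 'joint_torque': array([ 1.14165483e-03, -8.83212948e+01,  1.23506673e+00, -2.36161441e+01,
        1.69840513e-02,  6.72084396e-03, -3.95990833e-05]), 'tcp_pos': array([0.25151838, 0.51698294, 0.4042384 ]), 'tool_rot': array([[-8.99208026e-01,  4.37521103e-01, -4.58090314e-04],
       [ 4.37521342e-01,  8.99207464e-01, -1.00605749e-03],
       [-2.82531520e-05, -1.10507926e-03, -9.99999389e-01]]), 'wrist_force': array([-0.14934573,  0.14983131,  0.26497783]), 'ft_torque': array([0.01478599, 0.0488571 , 0.00636638]), 'gripper_force': 0.0, 'width': 0.9987931577110887}
top {'intrinsics': array([[393.05220544,   0.        , 257.275639  ],
       [  0.        , 393.05220544, 190.3742289 ],
       [  0.        ,   0.        ,   1.        ]]), 'distortion': array([-0.09128243,  0.        ,  0.        ,  0.        ,  0.        ]), 'T': array([[ 0.02123237, -0.99520098,  0.09552061,  0.48366533],
       [-0.99977007, -0.0208486 ,  0.00501402,  0.00786248],
       [-0.00299848, -0.09560511, -0.99541482,  1.13429393],
       [ 0.        ,  0.        ,  0.        ,  1.        ]])}
side {'intrinsics': array([[395.20326787,   0.        , 255.21940853],
       [  0.        , 395.20326787, 190.39622709],
       [  0.        ,   0.        ,   1.        ]]), 'distortion': array([-0.1007136,  0.       ,  0.       ,  0.       ,  0.       ]), 'T': array([[ 0.97035206, -0.1397727 ,  0.19718133,  0.39304947],
       [-0.24162607, -0.54139059,  0.80530309, -0.80906774],
       [-0.00580727, -0.82907166, -0.5591122 ,  0.65370147],
       [ 0.        ,  0.        ,  0.        ,  1.        ]])}
```

View pics/top0.png

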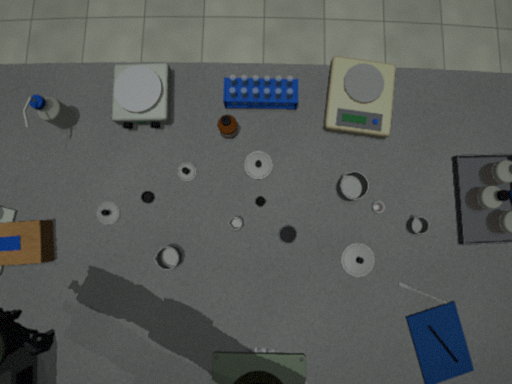

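View pics/side0.png

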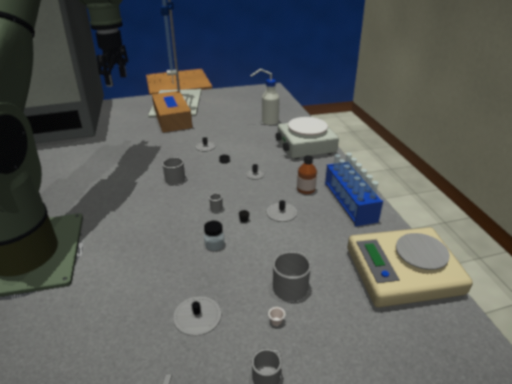

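```bash
cat > h.py <<'E'
from workcell import robot
import cv2,numpy as np
def cast(i,px,z):
    p=cv2.undistortPoints(np.float64(px).reshape(-1,1,2),i["intrinsics"],i["distortion"])[:,0]
    d=np.c_[p,np.ones(len(p))]@i["T"][:3,:3].T; c=i["T"][:3,3]
    return c+d*((z-c[2])/d[:,2])[:,None]
def proj(i,P):
    T=np.linalg.inv(i["T"]); 
    return cv2.projectPoints(np.float64(P).reshape(-1,1,3),cv2.Rodrigues(T[:3,:3])[0],T[:3,3],i["intrinsics"],i["distortion"])[0][:,0]
E
python3 - <<'E'
from h import *
im=cv2.imread("pics/top0.png");i=robot.camera_info("top")
g=cv2.cvtColor(im,cv2.COLOR_BGR2GRAY)
C={"c98":(358,260),"c84":(258,165),"c70":(107,212),"c56":(187,172)}
B={"b78":(352,186,.072),"b64":(169,257,.062),"b50":(417,225,.052),"b36":(237,222,.042),"cruc":(378,207,.02),"jar":(288,233,.06),"bottle":(228,125,.11)}
m=(g>125).astype(np.uint8)
n,l,s,c=cv2.connectedComponentsWithStats(m)
for k,(u,v) in C.items():
    w=m[v-25:v+25,u-25:u+25]; cs,_=cv2.findContours(w,cv2.RETR_EXTERNAL,cv2.CHAIN_APPROX_NONE)
    ct=max(cs,key=cv2.contourArea).reshape(-1,2)+[u-25,v-25]
    P=cast(i,ct,.004)[:,:2].astype(np.float32);cc,r=cv2.minEnclosingCircle(P);print(k,np.round(cc,4),round(2000*r),"rng",round(np.hypot(*cc),3))
for k,(u,v,z) in B.items(): print(k,np.round(cast(i,(u,v),z)[0],4))
a=cv2.resize(im[150:290,80:280],None,fx=4,fy=4,interpolation=cv2.INTER_CUBIC);cv2.imwrite("pics/a.png",a)
E
```

```text
c98 [ 0.4019 -0.2559] 60 rng 0.476
c84 [0.6589 0.0171] 67 rng 0.659
c70 [0.5172 0.428 ] 7 rng 0.671
c56 [0.6549 0.2155] 26 rng 0.689
b78 [ 0.603  -0.2451  0.072 ]
b64 [0.3996 0.2493 0.062 ]
b50 [ 0.5    -0.4334  0.052 ]
b36 [0.4992 0.0677 0.042 ]
cruc [ 0.5501 -0.3327  0.02  ]
jar [ 0.472  -0.0728  0.06  ]
bottle [0.7556 0.0949 0.11  ]
```

View pics/a.png

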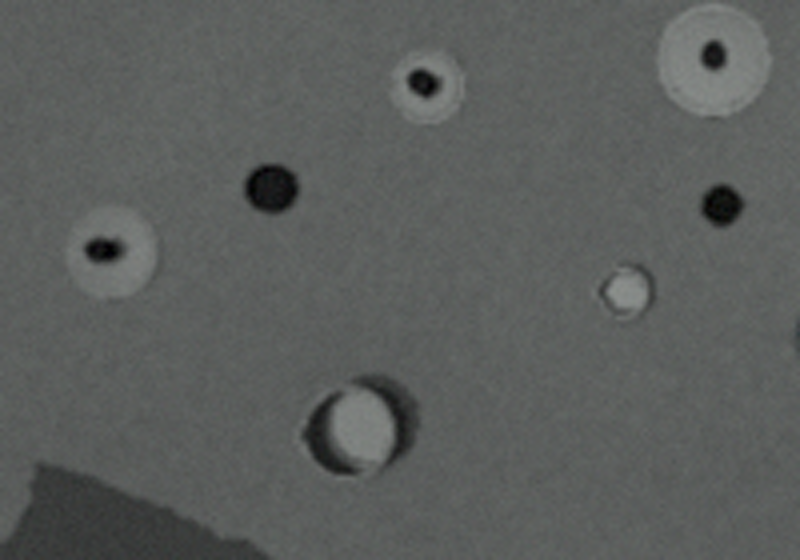

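Call:
apply_moves([
  [0,0,0,-8.65],
  [0,0,0,-8.65],
  [0,0,0,-8.65],
  [-40,-10,0,0],
  [-40,-10,0,0],
  [-40,-10,0,0],
  [-40,-10,0,0],
  [-40,-10,0,0],
  [0,-10,0,0],
  [0,0,0,0],
  [0,0,0,0],
])

```text
clock: 1.48
tcp_pos: [0.4507, 0.4577, 0.4048]
tool_rot: [[-1.0, -0.001, -0.0], [-0.001, 1.0, 0.0], [0.0, 0.0, -1.0]]
wrist_force: [1.1, 0.5, -0.1]
width: 1.0
gripper_force: 0.0
```

Run:
```python
from h import *
o=robot.get_obs();print(o["tcp_pos"],o["tool_rot"].round(4),o["joints"].round(1));i=robot.camera_info("wrist");print(i)
cv2.imwrite("pics/w1.png",robot.grab_frame("wrist")[:,:,::-1])
for P in [(.5172,.428,.004),(.655,.2155,.004),(.4,.249,.062)]:print(proj(i,P))
```

```text
[0.45068678 0.45773285 0.40483411] [[-1.0e+00 -1.4e-03 -4.0e-04]
 [-1.4e-03  1.0e+00  3.0e-04]
 [ 4.0e-04  3.0e-04 -1.0e+00]] [-43.8  47.2 -10.7  68.9   8.6  64.7  35.3]
{'intrinsics': array([[308.71094686,   0.        , 253.76415851],
       [  0.        , 308.71094686, 193.15415565],
       [  0.        ,   0.        ,   1.        ]]), 'distortion': array([-0.03402317,  0.        ,  0.        ,  0.        ,  0.        ]), 'T': array([[-1.84611356e-03,  9.63459592e-01,  2.67847355e-01,
         3.82826582e-01],
       [ 9.99997944e-01,  1.55386642e-03,  1.30306405e-03,
         4.57333590e-01],
       [ 8.39250549e-04,  2.67849210e-01, -9.63460480e-01,
         3.74228635e-01],
       [ 0.00000000e+00,  0.00000000e+00,  0.00000000e+00,
         1.00000000e+00]])}
[[230.27171779 216.92953512]]
[[ 82.02034818 308.30310136]]
[[ 46.40858958 126.15690629]]
```

View pics/w1.png

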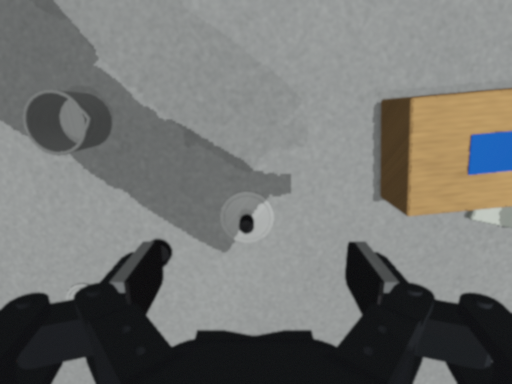

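```bash
cat >> h.py <<'E'
from scipy.optimize import least_squares
def fit(im,i,xy,z,R,win=.03):
    """known-radius circle through Canny edge points cast on plane z, near xy"""
    g=cv2.GaussianBlur(cv2.cvtColor(im,cv2.COLOR_BGR2GRAY),(3,3),0)
    v,u=np.nonzero(cv2.Canny(g,25,60)); P=cast(i,np.c_[u,v],z)[:,:2]
    P=P[np.hypot(*(P-xy).T)<R+win+.02]; best=(0,)
    for a in np.arange(-win,win+.001,.01):
        for b in np.arange(-win,win+.001,.01):
            f=lambda c:np.hypot(*(P-c).T)-R
            c=least_squares(f,np.add(xy,(a,b)),loss="cauchy",f_scale=.001).x
            q=P[abs(f(c))<.002]-c
            n=len(set((np.degrees(np.arctan2(q[:,1],q[:,0]))//10).astype(int)))
            s=n-1000*np.abs(f(c)[abs(f(c))<.002]).mean() if len(q) else 0
            if s>best[0]: best=(s,c,n)
    return np.round(best[1],4),f"{best[2]}/36"
def knob(im,i,xy,z0=0,win=.02):
    g=cv2.cvtColor(im,cv2.COLOR_BGR2GRAY);u,v=proj(i,(*xy,z0+.024))[0].astype(int)
    r=int(win*i["intrinsics"][0,0]/(i["T"][2,3]-z0)); r=max(r,6)
    y0,x0=max(v-r,0),max(u-r,0)
    m=(g[y0:v+r,x0:u+r]<45).astype(np.uint8);n,l,s,c=cv2.connectedComponentsWithStats(m)
    if n<2:return None
    k=1+s[1:,4].argmax();return np.round(cast(i,c[k]+[x0,y0],z0+.024)[0,:2],4),s[k,4]
C={"c98":(.402,-.256,.098),"c84":(.659,.017,.084),"c70":(.517,.448,.07),"c56":(.655,.2155,.056)}
B={"b78":(.603,-.245,.078,.072),"b64":(.3996,.249,.064,.062),"b50":(.5,-.433,.05,.052),"b36":(.499,.068,.036,.042)}
def survey(im,i,names):
    for k in names:
        if k in C: x,y,d=C[k]; r=fit(im,i,(x,y),.004,d/2); print(k,r,"knob",knob(im,i,r[0]))
        else: x,y,d,h=B[k]; print(k,fit(im,i,(x,y),h,d/2))
E
python3 - <<'E'
from h import *
i=robot.camera_info("wrist");survey(cv2.imread("pics/w1.png"),i,["c70","b64"])
i=robot.camera_info("top");survey(cv2.imread("pics/top0.png"),i,list(C)+list(B))
E
```

```text
c70 (array([0.518 , 0.4488]), '36/36') knob (array([0.5181, 0.4483]), np.int32(160))
b64 (array([0.3977, 0.2605]), '32/36')
c98 (array([ 0.3992, -0.2778]), '36/36') knob (array([ 0.3998, -0.2777]), np.int32(27))
c84 (array([0.6683, 0.0133]), '36/36') knob (array([0.6675, 0.0131]), np.int32(24))
c70 (array([0.518 , 0.4496]), '34/36') knob (array([0.5183, 0.4479]), np.int32(31))
c56 (array([0.6437, 0.2212]), '29/36') knob (array([0.6433, 0.2204]), np.int32(29))
b78 (array([ 0.6006, -0.24  ]), '24/36')
b64 (array([0.405 , 0.2401]), '24/36')
b50 (array([ 0.5001, -0.4264]), '20/36')
b36 (array([0.4957, 0.0643]), '22/36')
```

Call:
apply_moves([
  [10,-40,0,0],
  [10,-40,0,0],
  [10,-40,0,0],
  [10,-40,0,0],
  [10,-40,0,0],
  [0,0,0,0],
  [0,0,0,0],
])

```text
clock: 2.4
tcp_pos: [0.4015, 0.2579, 0.4049]
tool_rot: [[-1.0, -0.001, 0.0], [-0.001, 1.0, 0.001], [-0.0, 0.001, -1.0]]
wrist_force: [0.4, -0.4, 0.7]
width: 0.997
gripper_force: 0.0
```

```bash
cat > look.py <<'E'
import sys
from h import *
i=robot.camera_info("wrist");im=robot.grab_frame("wrist")[:,:,::-1].copy();cv2.imwrite(f"pics/{sys.argv[1]}.png",im)
print(robot.get_obs()["tcp_pos"].round(4));survey(im,i,sys.argv[2:])
E
python3 look.py w2 b64
```

```text
[0.4015 0.2581 0.4047]
b64 (array([0.3961, 0.2576]), '30/36')
```

View pics/w2.png

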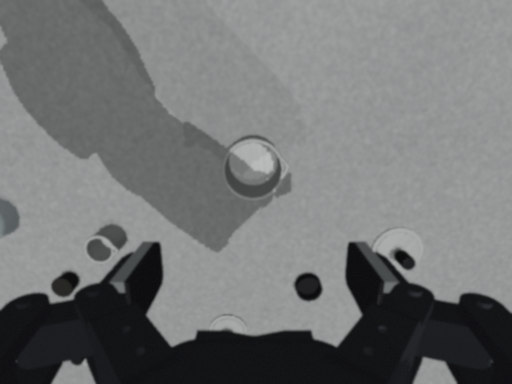

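Call:
apply_moves([
  [-15,-40,0,0],
  [-15,-40,0,0],
  [-15,-40,0,0],
  [-15,-40,0,0],
  [-15,-35,0,0],
  [0,0,0,0],
  [0,0,0,0],
])

```text
clock: 3.32
tcp_pos: [0.4766, 0.0632, 0.4046]
tool_rot: [[-1.0, -0.001, -0.0], [-0.001, 1.0, 0.001], [0.0, 0.001, -1.0]]
wrist_force: [-0.3, 0.3, 0.5]
width: 1.001
gripper_force: 0.0
```

```bash
python3 look.py w3 b36 c84
```

```text
[0.4765 0.0634 0.4046]
b36 (array([0.4925, 0.0741]), '31/36')
c84 (array([0.6673, 0.0134]), '34/36') knob (array([0.6669, 0.0132]), np.int32(172))
```

View pics/w3.png

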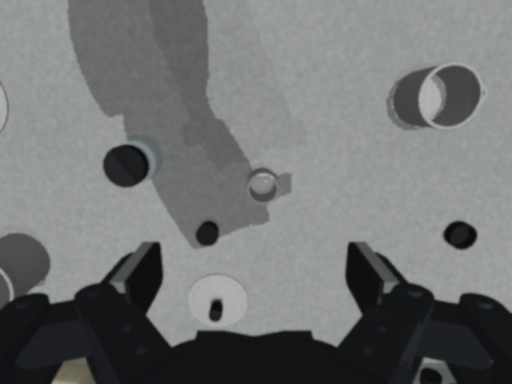

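Call:
apply_moves([
  [-30,32,0,0],
  [-30,32,0,0],
  [-30,32,0,0],
  [-30,32,20,0],
  [-28,30,40,0],
  [0,0,40,0],
  [0,0,0,0],
  [0,0,0,0],
], hand=0.6)

```text
clock: 4.38
tcp_pos: [0.6246, 0.2206, 0.3066]
tool_rot: [[-1.0, -0.0, 0.002], [-0.0, 1.0, 0.001], [-0.002, 0.001, -1.0]]
wrist_force: [0.4, 0.2, 1.5]
width: 0.598
gripper_force: 0.0
```

```bash
python3 look.py w4 c56
```

```text
[0.6247 0.2204 0.3069]
c56 (array([0.6434, 0.2215]), '36/36') knob (array([0.6439, 0.2211]), np.int32(362))
```

Call:
apply_moves([
  [-10,1,20,0],
  [-9,0,30,0],
  [0,0,30,0],
  [0,0,20,0],
  [0,0,15,0],
  [0,0,10,0],
  [0,0,0,0],
  [0,0,0,0],
])

```text
clock: 5.42
tcp_pos: [0.6438, 0.2211, 0.1804]
tool_rot: [[-1.0, -0.0, 0.001], [-0.0, 1.0, 0.0], [-0.001, 0.0, -1.0]]
wrist_force: [0.1, 0.0, 0.5]
width: 0.599
gripper_force: 0.0
```

```bash
python3 look.py w5 c56
```

```text
[0.6438 0.2212 0.1804]
c56 (array([0.6437, 0.2212]), '32/36') knob (array([0.6446, 0.2209]), np.int32(1765))
```

View pics/w5.png

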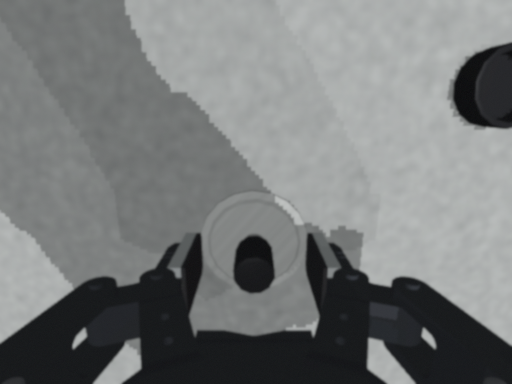

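Call:
apply_moves([
  [0,0,-1.5,0],
  [0,0,0,0],
  [0,0,0,0],
  [0,0,0,0],
  [0,0,0,0],
  [0,0,0,0],
  [0,0,0,0],
  [0,0,0,0],
], hand=0, grip_force=40)

```text
clock: 6.48
tcp_pos: [0.6437, 0.2211, 0.1818]
tool_rot: [[-1.0, -0.0, 0.001], [-0.0, 1.0, 0.0], [-0.001, 0.0, -1.0]]
wrist_force: [-1.0, -0.8, 6.0]
width: 0.197
gripper_force: 38.9
```

Call:
apply_moves([
  [0,0,-15,0],
  [0,0,-35,0],
  [0,0,-35,0],
  [15,-15,-35,0],
  [30,-29,0,0],
  [30,-29,0,0],
  [30,-29,0,0],
  [30,-29,0,0],
  [16,-16,0,0],
  [0,0,0,0],
  [0,0,0,0],
])

```text
clock: 7.85
tcp_pos: [0.4931, 0.0746, 0.3017]
tool_rot: [[-1.0, -0.0, 0.001], [-0.0, 1.0, 0.0], [-0.001, 0.0, -1.0]]
wrist_force: [0.3, 0.5, 0.5]
width: 0.195
gripper_force: 39.1
```

```bash
python3 look.py w6 b36
```

```text
[0.4931 0.0747 0.3015]
b36 (array([0.5059, 0.0814]), '19/36')
```

View pics/w6.png

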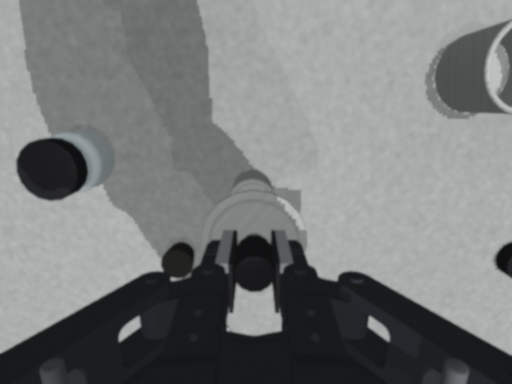

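Call:
apply_moves([
  [0.6,-0.5,20,0],
  [0,0,25,0],
  [0,0,15,0],
  [0,0,8,0],
  [0,0,4,0],
  [0,0,2,0],
  [0,0,2,0],
  [0,0,0,0],
  [0,0,0,0],
])

```text
clock: 9.02
tcp_pos: [0.492, 0.0736, 0.2254]
tool_rot: [[-1.0, -0.0, 0.0], [-0.0, 1.0, -0.0], [-0.0, -0.0, -1.0]]
wrist_force: [-0.8, -0.9, -0.1]
width: 0.196
gripper_force: 39.1
```

```bash
cat > held.py <<'E'
import sys
from h import *
from h import *
i=robot.camera_info("wrist");im=robot.grab_frame("wrist")[:,:,::-1].copy();cv2.imwrite(f"pics/{sys.argv[1]}.png",im)
t=robot.get_obs()["tcp_pos"];print(t.round(4),"plate",fit(im,i,t[:2],t[2]-.1818+.004,float(sys.argv[2])/2000,.01))
E
python3 held.py w7 56
```

```text
[0.492  0.0735 0.2253] plate (array([0.4923, 0.0736]), '30/36')
```

Call:
apply_moves([
  [0,0,0.7,0],
  [0,0,0.7,0],
  [0,0,0.3,0],
  [0,0,0,0],
  [0,0,0,0],
])

```text
clock: 9.7
tcp_pos: [0.492, 0.0736, 0.2237]
tool_rot: [[-1.0, -0.0, 0.0], [-0.0, 1.0, -0.0], [-0.0, -0.0, -1.0]]
wrist_force: [-1.7, -0.7, 5.1]
width: 0.196
gripper_force: 39.6
```

Run:
```python
from h import *
cv2.imwrite("pics/s1.png",cv2.resize(robot.grab_frame("side")[150:250,150:290,::-1],None,fx=4,fy=4,interpolation=cv2.INTER_CUBIC))
```

```text
(no output)
```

View pics/s1.png

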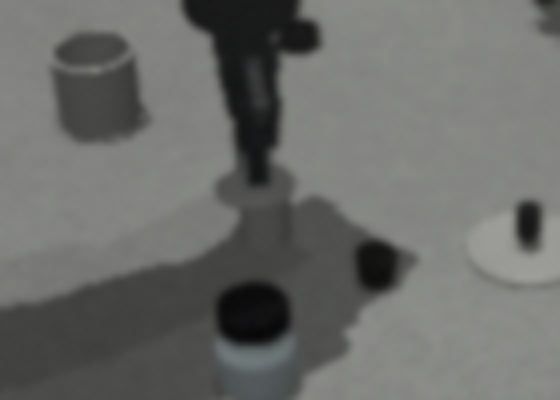

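Run:
```python
from h import *
i=robot.camera_info("side")
for z in (.045,.03,.015,0):print(z,(proj(i,(.492,.0736,z))[0]-[150,150])*4)
for z in (.03,.015):print((proj(i,(.498,.0736,z))[0]-[150,150])*4)
im=cv2.imread("pics/side0.png");survey(im,i,["b36"]) ; print(fit(im,i,(.495,.07),.042,.018,.02))
r=robot.camera_info("side")
cv2.imwrite("pics/s0.png",cv2.resize(im[180:230,190:240],None,fx=10,fy=10,interpolation=cv2.INTER_CUBIC))
```

```text
0.045 [253.159256   180.69600062]
0.03 [254.59390125 198.74466794]
0.015 [256.01062794 216.51274914]
0 [257.40964536 234.00539715]
[263.26760928 197.48236474]
[264.61558848 215.24303978]
b36 (array([0.4961, 0.0653]), '20/36')
(array([0.4961, 0.0654]), '21/36')
```

View pics/s0.png

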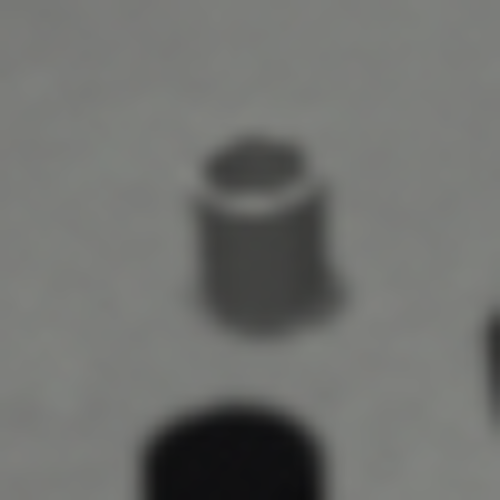

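Run:
```python
from h import *
g=cv2.cvtColor(cv2.imread("pics/w3.png"),cv2.COLOR_BGR2GRAY)
for c in (260,263,266):print(c,dict(zip(range(158,212),g[158:212,c].tolist())).__repr__().replace(" ",""))
for r in (184,187,190):print(r,g[r,240:292].tolist())
```

```text
260 {158:151,159:152,160:152,161:150,162:147,163:144,164:142,165:141,166:132,167:114,168:91,169:79,170:78,171:81,172:99,173:134,174:161,175:163,176:145,177:133,178:133,179:135,180:135,181:136,182:136,183:136,184:135,185:135,186:135,187:134,188:133,189:132,190:128,191:122,192:115,193:103,194:85,195:74,196:73,197:74,198:75,199:74,200:77,201:89,202:108,203:119,204:118,205:111,206:107,207:107,208:108,209:107,210:106,211:106}
263 {158:153,159:153,160:153,161:151,162:148,163:145,164:143,165:141,166:134,167:116,168:93,169:81,170:80,171:85,172:106,173:140,174:162,175:163,176:145,177:135,178:135,179:135,180:136,181:137,182:137,183:136,184:136,185:137,186:137,187:135,188:133,189:131,190:126,191:121,192:115,193:102,194:86,195:76,196:73,197:75,198:74,199:74,200:76,201:87,202:106,203:119,204:119,205:114,206:111,207:110,208:109,209:107,210:107,211:107}
266 {158:154,159:155,160:155,161:155,162:153,163:151,164:149,165:146,166:142,167:128,168:105,169:86,170:81,171:82,172:96,173:128,174:157,175:159,176:142,177:131,178:134,179:142,180:152,181:157,182:150,183:140,184:136,185:136,186:136,187:135,188:131,
[... 255 characters left out ...]
 133, 134, 133, 134, 134, 135, 137, 137, 136, 136, 136, 136, 135, 134, 134, 132, 127, 120, 109, 99, 103, 115, 118, 112, 108, 109, 110, 112, 112, 112, 111, 110, 108, 109, 111, 121, 139]
187 [113, 112, 111, 110, 110, 111, 115, 120, 119, 107, 97, 104, 117, 128, 132, 132, 133, 134, 134, 134, 134, 134, 134, 135, 135, 135, 135, 133, 129, 124, 120, 116, 106, 91, 78, 81, 100, 114, 120, 120, 118, 115, 112, 111, 112, 112, 111, 110, 110, 111, 121, 139]
190 [113, 113, 114, 113, 111, 111, 115, 120, 116, 100, 81, 75, 82, 96, 108, 117, 123, 127, 128, 128, 128, 128, 128, 126, 123, 120, 119, 118, 116, 112, 102, 89, 79, 74, 73, 78, 96, 111, 113, 110, 114, 120, 119, 113, 110, 109, 109, 109, 109, 112, 123, 140]
```

Call:
apply_moves([
  [0,0,-3,0],
  [0,0,-2,0],
  [-2,0,0,0],
  [-1.7,-0.4,0,0],
  [0,0,0,0],
  [0,0,2,0],
  [0,0,2,0],
  [0,0,1,0],
  [0,0,0,0],
  [0,0,0,0],
])

```text
clock: 11.0
tcp_pos: [0.4956, 0.0732, 0.2237]
tool_rot: [[-1.0, -0.0, 0.0], [-0.0, 1.0, -0.0], [-0.0, -0.0, -1.0]]
wrist_force: [-2.0, 0.1, 5.9]
width: 0.196
gripper_force: 39.8
```

```bash
cat >> h.py <<'E'
def ring(im,i,xy,z,R,win=.012):
    """rim: edge points cast on the rim plane, outer and inner circle fitted together"""
    g=cv2.GaussianBlur(cv2.cvtColor(im,cv2.COLOR_BGR2GRAY),(3,3),0)
    v,u=np.nonzero(cv2.Canny(g,12,30)); P=cast(i,np.c_[u,v],z)[:,:2]
    P=P[np.hypot(*(P-xy).T)<R+.03]; best=(0,)
    def res(c):
        d=np.hypot(*(P-c).T)-R; return np.where(d>-.00125,d,d+.0025)
    for a in np.arange(-win,win+.001,.002):
        for b in np.arange(-win,win+.001,.002):
            c=least_squares(res,np.add(xy,(a,b)),loss="cauchy",f_scale=.0005,max_nfev=15).x
            q=P-c; d=np.hypot(*q.T)-R; t=(np.degrees(np.arctan2(q[:,1],q[:,0]))//10).astype(int)
            n=[len(set(t[abs(d-k)<.0008])) for k in (0,-.0025)]
            if sum(n)>best[0]: best=(sum(n),c,n)
    return np.round(best[1],4),best[2]
_fit=fit
def survey(im,i,names):
    for k in names:
        if k in C: x,y,d=C[k]; r=fit(im,i,(x,y),.004,d/2); print(k,r,"knob",knob(im,i,r[0]))
        else: x,y,d,h=B[k]; print(k,ring(im,i,(x,y),h,d/2))
E
sed -i 's/"b64":(.3996,.249/"b64":(.3961,.2576/;s/"b36":(.499,.068/"b36":(.4945,.0735/' h.py
cat > re.json /dev/null
python3 - <<'E'
from h import *
i=robot.camera_info("wrist");o=robot.get_obs();T=i["T"].copy()
R0=o["tool_rot"];t0=o["tcp_pos"]; rel=R0.T@(T[:3,3]-t0); relR=R0.T@T[:3,:3]
Rn=np.array([[-1,-.001,0],[-.001,1,.0005],[0,.0005,-1]])
for f,t,k in(("w3",(.4766,.0633,.4046),"b36"),("w2",(.4015,.2580,.4048),"b64")):
    i["T"][:3,:3]=Rn@relR;i["T"][:3,3]=t+Rn@rel;survey(cv2.imread(f"pics/{f}.png"),i,[k])
E
rm -f re.json
```

```text
b36 (array([0.4959, 0.073 ]), [24, 26])
b64 (array([0.396 , 0.2569]), [33, 30])
```

Call:
apply_moves([
  [0,0,0,0],
  [0,0,0,0],
  [0,0,0,0],
  [0,0,-5,0],
  [0,0,-20,0],
  [0,0,-30,0],
  [0,0,-40,0],
  [0,0,-40,0],
  [10,0,-45,0],
  [10,0,0,0],
  [0,0,0,0],
  [0,0,0,0],
], hand=0.5)

```text
clock: 12.5
tcp_pos: [0.4759, 0.0731, 0.4029]
tool_rot: [[-1.0, -0.0, -0.001], [-0.0, 1.0, -0.0], [0.001, -0.0, -1.0]]
wrist_force: [0.1, 0.9, -0.2]
width: 0.5
gripper_force: 0.0
```

```bash
cat > onb.py <<'E'
import sys
from h import *
i=robot.camera_info("wrist");im=robot.grab_frame("wrist")[:,:,::-1].copy();cv2.imwrite(f"pics/{sys.argv[1]}.png",im)
x,y,z,d=map(float,sys.argv[2:]); print("cover on beaker",fit(im,i,(x,y),z+.004,d/2000,.02),knob(im,i,(x,y),z))
E
python3 onb.py w8 .4959 .073 .042 56
```

```text
cover on beaker (array([0.4953, 0.0732]), '36/36') (array([0.4956, 0.0729]), np.int32(218))
```

View pics/w8.png

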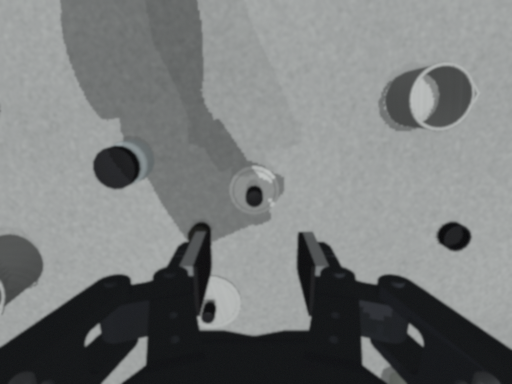

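Call:
apply_moves([
  [-5,42,0,0],
  [-5,42,0,0],
  [-5,42,0,0],
  [-5,42,0,0],
  [-5,42,0,0],
  [-3,42,0,0],
  [0,42,10,0],
  [0,42,30,0],
  [0,39,30,0],
  [0,0,20,0],
  [0,0,0,0],
  [0,0,0,0],
])

```text
clock: 14.05
tcp_pos: [0.5041, 0.4479, 0.3142]
tool_rot: [[-1.0, 0.001, 0.001], [0.001, 1.0, 0.0], [-0.001, 0.0, -1.0]]
wrist_force: [0.6, -0.8, -1.0]
width: 0.501
gripper_force: 0.0
```

```bash
python3 look.py w9 c70
```

```text
[0.504  0.4479 0.3145]
c70 (array([0.5184, 0.4488]), '36/36') knob (array([0.5185, 0.4485]), np.int32(337))
```

Call:
apply_moves([
  [-8,0.8,20,0],
  [-6.5,0,30,0],
  [0,0,30,0],
  [0,0,20,0],
  [0,0,15,0],
  [0,0,10,0],
  [0,0,6,0],
  [0,0,0,0],
  [0,0,0,0],
])

```text
clock: 15.22
tcp_pos: [0.5183, 0.4491, 0.1831]
tool_rot: [[-1.0, -0.0, 0.001], [-0.0, 1.0, 0.0], [-0.001, 0.0, -1.0]]
wrist_force: [0.1, 0.3, -0.2]
width: 0.496
gripper_force: 0.0
```

Call:
apply_moves([
  [0,0,0,0],
  [0,0,0,0],
  [0,0,0,0],
  [0,0,0,0],
  [0,0,0,0],
  [0,0,0,0],
], hand=0)

```text
clock: 15.98
tcp_pos: [0.5182, 0.449, 0.1829]
tool_rot: [[-1.0, -0.0, 0.0], [-0.0, 1.0, 0.0], [-0.0, 0.0, -1.0]]
wrist_force: [-1.5, -0.9, 5.4]
width: 0.191
gripper_force: 38.9
```

Call:
apply_moves([
  [0,0,-20,0],
  [0,0,-40,0],
  [0,0,-45,0],
  [0,-15,-45,0],
  [0,-35,-45,0],
  [0,-45,-20,0],
  [0,-45,0,0],
  [0,-45,0,0],
  [0,-45,0,0],
  [0,-45,0,0],
  [0,-45,0,0],
  [0,-45,0,0],
])

```text
clock: 17.48
tcp_pos: [0.5178, 0.0825, 0.3987]
tool_rot: [[-1.0, -0.0, 0.001], [-0.0, 1.0, -0.0], [-0.001, -0.0, -1.0]]
wrist_force: [1.2, -1.2, -1.6]
width: 0.195
gripper_force: 39.1
```

Call:
apply_moves([
  [3,-45,0,0],
  [3,-45,0,0],
  [3,-45,0,0],
  [3,-45,0,0],
  [3,-45,0,0],
  [3,-45,0,0],
  [0,-45,0,0],
  [0,-45,0,0],
  [0,-40,0,0],
  [0,-15,0,0],
  [0,0,0,0],
  [0,0,0,0],
])

```text
clock: 18.98
tcp_pos: [0.5005, -0.3297, 0.398]
tool_rot: [[-1.0, -0.002, 0.0], [-0.002, 1.0, 0.0], [-0.0, 0.0, -1.0]]
wrist_force: [-0.4, 0.3, -0.0]
width: 0.196
gripper_force: 39.1
```

```bash
python3 look.py w10 b50 b78; python3 held.py w11 70
```

```text
[ 0.5006 -0.3297  0.398 ]
b50 (array([ 0.4988, -0.4428]), [22, 23])
b78 (array([ 0.602 , -0.2495]), [15, 20])
[ 0.5005 -0.3299  0.3979] plate (array([ 0.5003, -0.3294]), '27/36')
```

View pics/w10.png

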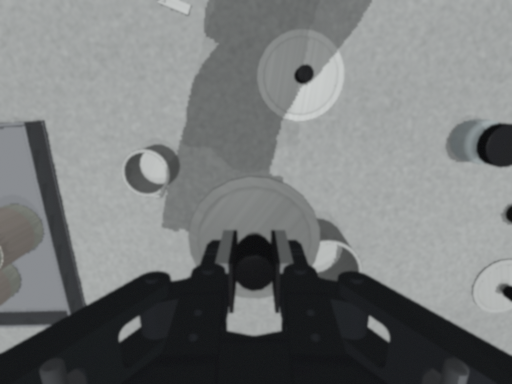

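Call:
apply_moves([
  [-5,-30,0,0],
  [-5,-20,0,0],
  [-5,0,0,0],
  [-5,0,0,0],
  [0,0,0,0],
  [0,0,0,0],
])

```text
clock: 19.82
tcp_pos: [0.5203, -0.3806, 0.3977]
tool_rot: [[-1.0, -0.001, -0.0], [-0.001, 1.0, -0.0], [0.0, -0.0, -1.0]]
wrist_force: [0.1, 0.2, -0.1]
width: 0.194
gripper_force: 39.2
```

```bash
sed -i 's/"b50":(.5,-.433/"b50":(.499,-.442/' h.py; python3 look.py w12 b50
python3 - <<'E'
from h import *
i=robot.camera_info("top");im=cv2.imread("pics/top0.png")
for k in B:x,y,d,h=B[k];print(k,ring(im,i,(x,y),h,d/2))
E
```

```text
[ 0.5202 -0.3807  0.3977]
b50 (array([ 0.4988, -0.4432]), [28, 24])
b78 (array([ 0.6057, -0.2479]), [16, 28])
b64 (array([0.403 , 0.2376]), [18, 22])
b50 (array([ 0.5   , -0.4238]), [7, 23])
b36 (array([0.5032, 0.0662]), [13, 13])
```

Call:
apply_moves([
  [7,-22,0,0],
  [8,-22,20,0],
  [6.4,-18.3,35,0],
  [0,0,40,0],
  [0,0,30,0],
  [0,0,15,0],
  [0,0,8,0],
  [0,0,5,0],
  [0,0,3,0],
  [0,0,2,0],
  [0,0,0,0],
  [0,0,0,0],
])

```text
clock: 21.38
tcp_pos: [0.4989, -0.4434, 0.2398]
tool_rot: [[-1.0, -0.0, 0.0], [-0.0, 1.0, -0.0], [-0.0, -0.0, -1.0]]
wrist_force: [-0.3, -0.5, -0.9]
width: 0.192
gripper_force: 39.2
```

```bash
python3 held.py w13 70
```

```text
[ 0.4989 -0.4433  0.2398] plate (array([ 0.4986, -0.4433]), '25/36')
```

Call:
apply_moves([
  [0,0,2,0],
  [0,0,1,0],
  [0,0,1,0],
  [0,0,0.6,0],
  [0,0,0.4,0],
  [0,0,0,0],
  [0,0,0,0],
])

```text
clock: 22.3
tcp_pos: [0.4989, -0.4433, 0.235]
tool_rot: [[-1.0, -0.0, 0.0], [-0.0, 1.0, -0.0], [-0.0, -0.0, -1.0]]
wrist_force: [-1.6, 1.8, 6.0]
width: 0.191
gripper_force: 39.7
```

Call:
apply_moves([
  [0,0,0,0],
  [0,0,0,0],
  [0,0,0,0],
  [0,0,-5,0],
  [0,0,-20,0],
  [0,0,-30,0],
  [0,0,-40,0],
  [10,0,-40,0],
  [10,0,-30,0],
  [0,0,0,0],
  [0,0,0,0],
], hand=0.5)

```text
clock: 23.68
tcp_pos: [0.4788, -0.4432, 0.3999]
tool_rot: [[-1.0, -0.0, 0.0], [-0.0, 1.0, -0.0], [-0.0, -0.0, -1.0]]
wrist_force: [0.7, -0.8, 0.2]
width: 0.501
gripper_force: 0.0
```

```bash
python3 onb.py w14 .4988 -.443 .052 70
```

```text
cover on beaker (array([ 0.4986, -0.443 ]), '36/36') (array([ 0.499 , -0.4434]), np.int32(247))
```

Call:
apply_moves([
  [-20,38,0,0],
  [-20,38,0,0],
  [-20,38,0,0],
  [-20,38,0,0],
  [-20,38,0,0],
  [0,0,0,0],
  [0,0,0,0],
])

```text
clock: 24.6
tcp_pos: [0.5787, -0.2537, 0.3991]
tool_rot: [[-1.0, -0.0, -0.001], [-0.0, 1.0, -0.0], [0.001, -0.0, -1.0]]
wrist_force: [0.2, -1.2, -0.6]
width: 0.499
gripper_force: 0.0
```

```bash
python3 look.py w15 b78
```

```text
[ 0.5785 -0.2541  0.3992]
b78 (array([ 0.6056, -0.2521]), [34, 34])
```

Call:
apply_moves([
  [-11,40,0,0],
  [-11,40,0,0],
  [-11,40,0,0],
  [-11,40,0,0],
  [-11,40,0,0],
  [-11,40,20,0],
  [0,26,30,0],
  [0,0,35,0],
  [0,0,10,0],
  [0,0,0,0],
  [0,0,0,0],
])

```text
clock: 26.02
tcp_pos: [0.6451, 0.0122, 0.3058]
tool_rot: [[-1.0, 0.001, 0.002], [0.001, 1.0, -0.0], [-0.002, -0.0, -1.0]]
wrist_force: [-0.4, 0.0, 0.6]
width: 0.496
gripper_force: 0.0
```

```bash
python3 look.py w16 c84
```

```text
[0.645  0.0123 0.3058]
c84 (array([0.6674, 0.0134]), '36/36') knob (array([0.6676, 0.0132]), np.int32(364))
```

Call:
apply_moves([
  [-12,1,20,0],
  [-10.5,0,30,0],
  [0,0,30,0],
  [0,0,20,0],
  [0,0,12,0],
  [0,0,7,0],
  [0,0,3.8,0],
  [0,0,0,0],
  [0,0,0,0],
])

```text
clock: 27.2
tcp_pos: [0.6674, 0.0137, 0.1822]
tool_rot: [[-1.0, -0.0, 0.001], [-0.0, 1.0, -0.0], [-0.001, -0.0, -1.0]]
wrist_force: [0.0, 0.6, 0.5]
width: 0.501
gripper_force: 0.0
```

Call:
apply_moves([
  [0,0,0,0],
  [0,0,0,0],
  [0,0,0,0],
  [0,0,0,0],
  [0,0,0,0],
  [0,0,0,0],
], hand=0)

```text
clock: 27.95
tcp_pos: [0.6674, 0.0137, 0.1821]
tool_rot: [[-1.0, -0.0, 0.0], [-0.0, 1.0, -0.0], [-0.0, -0.0, -1.0]]
wrist_force: [-1.6, -0.6, 5.8]
width: 0.197
gripper_force: 38.9
```

Call:
apply_moves([
  [0,0,-15,0],
  [0,0,-35,0],
  [0,0,-40,0],
  [0,0,-40,0],
  [32,28,-20,0],
  [35,32,0,0],
  [35,32,0,0],
  [35,32,0,0],
  [35,32,0,0],
  [35,32,0,0],
  [35,32,0,0],
  [0,0,0,0],
])

```text
clock: 29.45
tcp_pos: [0.4232, 0.236, 0.3327]
tool_rot: [[-1.0, -0.005, 0.0], [-0.005, 1.0, 0.001], [-0.0, 0.001, -1.0]]
wrist_force: [1.1, 0.0, -0.9]
width: 0.192
gripper_force: 39.1
```

Call:
apply_moves([
  [0,-15,0,0],
  [0,-10,0,0],
  [0,0,0,0],
  [0,0,0,0],
])

```text
clock: 29.95
tcp_pos: [0.4255, 0.2085, 0.3317]
tool_rot: [[-1.0, 0.001, 0.0], [0.001, 1.0, 0.0], [-0.0, 0.0, -1.0]]
wrist_force: [0.3, -0.0, -0.6]
width: 0.196
gripper_force: 39.2
```

```bash
python3 look.py w17 b64
```

```text
[0.4254 0.2087 0.3317]
b64 (array([0.3959, 0.2569]), [36, 30])
```

Call:
apply_moves([
  [10,16,0,0],
  [10,16,10,0],
  [9.5,16.2,20,0],
  [0,0,25,0],
  [0,0,15,0],
  [0,0,8,0],
  [0,0,4,0],
  [0,0,2,0],
  [0,0,0,0],
  [0,0,0,0],
])

```text
clock: 31.25
tcp_pos: [0.3958, 0.2569, 0.248]
tool_rot: [[-1.0, -0.0, 0.0], [-0.0, 1.0, 0.0], [-0.0, 0.0, -1.0]]
wrist_force: [-0.3, -0.4, -1.8]
width: 0.193
gripper_force: 39.2
```

```bash
python3 held.py w18 84
```

```text
[0.3958 0.2569 0.2479] plate (array([0.3959, 0.2559]), '27/36')
```

Call:
apply_moves([
  [0,0.5,1.5,0],
  [0,0,1,0],
  [0,0,0.7,0],
  [0,0,0.6,0],
  [0,0,0.2,0],
  [0,0,0,0],
  [0,0,0,0],
])

```text
clock: 32.17
tcp_pos: [0.3957, 0.2573, 0.244]
tool_rot: [[-1.0, -0.0, 0.0], [-0.0, 1.0, 0.0], [-0.0, 0.0, -1.0]]
wrist_force: [-2.4, -0.3, 8.0]
width: 0.196
gripper_force: 40.1
```

Call:
apply_moves([
  [0,0,0,0],
  [0,0,0,0],
  [0,0,0,0],
  [0,0,-5,0],
  [0,0,-20,0],
  [0,0,-30,0],
  [0,0,-40,0],
  [0,0,-40,0],
  [0,0,-20,0],
  [0,0,0,0],
  [0,0,0,0],
], hand=0.5)

```text
clock: 33.55
tcp_pos: [0.3956, 0.2573, 0.3982]
tool_rot: [[-1.0, -0.0, -0.001], [-0.0, 1.0, -0.001], [0.001, -0.001, -1.0]]
wrist_force: [0.2, -0.0, -0.2]
width: 0.501
gripper_force: 0.0
```

```bash
python3 onb.py w19 .3958 .257 .062 84
```

```text
cover on beaker (array([0.3958, 0.2571]), '36/36') (array([0.3961, 0.2571]), np.int32(275))
```

Call:
apply_moves([
  [0,-42,0,0],
  [0,-42,0,0],
  [0,-42,0,0],
  [0,-42,0,0],
  [0,-42,0,0],
  [0,-42,0,0],
  [0,-42,0,0],
  [0,-42,0,0],
  [0,-42,0,0],
  [0,-42,0,0],
  [0,-42,0,0],
  [0,-42,0,0],
])

```text
clock: 35.1
tcp_pos: [0.3956, -0.248, 0.398]
tool_rot: [[-1.0, -0.0, -0.001], [-0.0, 1.0, 0.001], [0.001, 0.001, -1.0]]
wrist_force: [0.6, 0.5, -0.1]
width: 0.501
gripper_force: 0.0
```

Call:
apply_moves([
  [0,-30,20,0],
  [0,0,35,0],
  [0,0,30,0],
  [0,0,10,0],
  [0,0,0,0],
  [0,0,0,0],
])

```text
clock: 35.85
tcp_pos: [0.396, -0.2767, 0.3046]
tool_rot: [[-1.0, -0.0, 0.001], [-0.0, 1.0, -0.001], [-0.001, -0.001, -1.0]]
wrist_force: [-0.7, -0.6, 0.1]
width: 0.5
gripper_force: 0.0
```

```bash
sed -i 's/"c98":(.402,-.256/"c98":(.3992,-.2778/' h.py; python3 look.py w20 c98
```

```text
[ 0.396  -0.2767  0.3046]
c98 (array([ 0.3989, -0.2779]), '36/36') knob (array([ 0.3991, -0.2781]), np.int32(362))
```

Move to (.399, -.278), z .182.

Call:
apply_moves([
  [-3,-1.3,20,0],
  [0,0,30,0],
  [0,0,30,0],
  [0,0,20,0],
  [0,0,12,0],
  [0,0,7,0],
  [0,0,3,0],
  [0,0,0,0],
  [0,0,0,0],
])

```text
clock: 37.02
tcp_pos: [0.3989, -0.278, 0.1821]
tool_rot: [[-1.0, -0.0, 0.0], [-0.0, 1.0, -0.0], [-0.0, -0.0, -1.0]]
wrist_force: [-0.7, 0.1, 0.1]
width: 0.495
gripper_force: 0.0
```

Call:
apply_moves([
  [0,0,0,0],
  [0,0,0,0],
  [0,0,0,0],
  [0,0,0,0],
  [0,0,0,0],
  [0,0,0,0],
], hand=0)

```text
clock: 37.78
tcp_pos: [0.3988, -0.278, 0.182]
tool_rot: [[-1.0, -0.0, 0.0], [-0.0, 1.0, -0.0], [-0.0, -0.0, -1.0]]
wrist_force: [-0.5, 0.3, 7.2]
width: 0.192
gripper_force: 38.8
```

Call:
apply_moves([
  [0,0,-15,0],
  [0,0,-35,0],
  [0,0,-40,0],
  [-15,2,-40,0],
  [-30,4,-20,0],
  [-32,4,0,0],
  [-30,4,0,0],
  [-30,4,0,0],
  [-20,3,0,0],
  [0,0,0,0],
  [0,0,0,0],
])

```text
clock: 39.15
tcp_pos: [0.5551, -0.2572, 0.3322]
tool_rot: [[-1.0, 0.0, -0.0], [0.0, 1.0, -0.0], [0.0, -0.0, -1.0]]
wrist_force: [-0.1, -0.5, -0.8]
width: 0.192
gripper_force: 39.1
```

```bash
sed -i 's/"b78":(.603,-.245/"b78":(.6056,-.2521/' h.py; python3 held.py w21 98; python3 look.py w22 b78
```

```text
[ 0.5551 -0.2573  0.3322] plate (array([ 0.5535, -0.2594]), '29/36')
[ 0.5551 -0.2573  0.3322]
b78 (array([ 0.6206, -0.2482]), [17, 19])
```

Call:
apply_moves([
  [-18,2,0,0],
  [-18,2,0,0],
  [-14.5,1.2,20,0],
  [0,0,25,0],
  [0,0,15,0],
  [0,0,8,0],
  [0,0,4,0],
  [0,0,2,0],
  [0,0,0,0],
  [0,0,0,0],
])

```text
clock: 40.5
tcp_pos: [0.6064, -0.2517, 0.2581]
tool_rot: [[-1.0, -0.0, 0.0], [-0.0, 1.0, -0.0], [-0.0, -0.0, -1.0]]
wrist_force: [-0.2, 1.2, -1.6]
width: 0.193
gripper_force: 39.1
```

```bash
python3 held.py w23 98
```

```text
[ 0.6064 -0.2517  0.258 ] plate (array([ 0.6064, -0.2528]), '25/36')
```

View pics/w23.png

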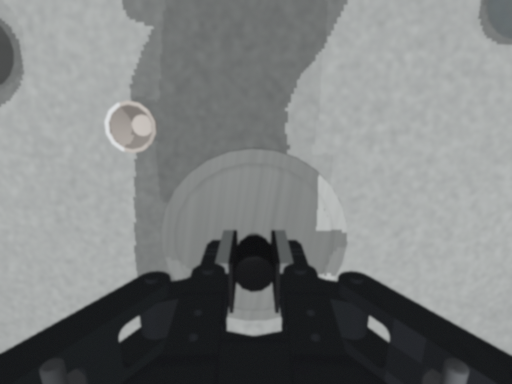

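The cover is held flat at about (254, 225), hiding the beaker; the crucible at (130, 127) is clear.

Call:
apply_moves([
  [0.6,0,1.5,0],
  [0,0,1,0],
  [0,0,0.7,0],
  [0,0,0.6,0],
  [0,0,0.3,0],
  [0,0,0,0],
  [0,0,0,0],
])

```text
clock: 41.42
tcp_pos: [0.6057, -0.2517, 0.2541]
tool_rot: [[-1.0, -0.0, 0.0], [-0.0, 1.0, -0.0], [-0.0, -0.0, -1.0]]
wrist_force: [-2.5, 0.8, 6.8]
width: 0.195
gripper_force: 39.9
```

Call:
apply_moves([
  [0,0,0,0],
  [0,0,0,0],
  [0,0,0,0],
  [0,0,-5,0],
  [0,0,-20,0],
  [0,0,-30,0],
  [10,0,-40,0],
  [10,0,-40,0],
  [0,0,-15,0],
  [0,0,0,0],
  [0,0,0,0],
], hand=0.5)

```text
clock: 42.8
tcp_pos: [0.5858, -0.2516, 0.4023]
tool_rot: [[-1.0, -0.0, -0.002], [-0.0, 1.0, 0.001], [0.002, 0.001, -1.0]]
wrist_force: [0.1, -0.2, -0.7]
width: 0.499
gripper_force: 0.0
```

```bash
python3 onb.py w24 .6056 -.252 .072 98
python3 - <<'E'
from h import *
i=robot.camera_info("side");s=robot.grab_frame("side")[:,:,::-1].copy();cv2.imwrite("pics/sf.png",cv2.resize(s,(800,600),interpolation=cv2.INTER_CUBIC))
E
```

```text
cover on beaker (array([ 0.6056, -0.2523]), '36/36') (array([ 0.6059, -0.2519]), np.int32(294))
```

View pics/sf.png

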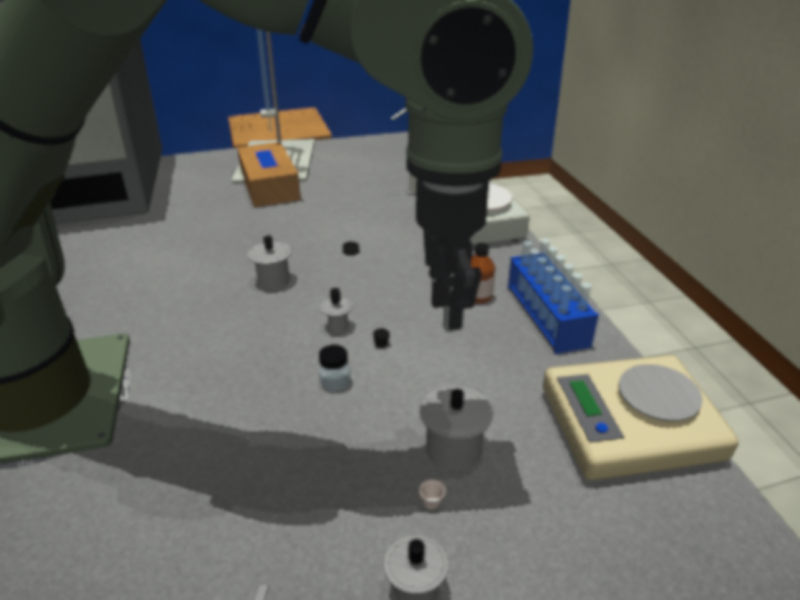

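All four covers sit flat and centred at about (269,252), (335,306), (456,410) and (416,563). The jar (334,368) and the bottle are standing, and the arm is clear.

```bash
python3 -c "
from workcell import robot
print(robot.hand_in())"
```

```text
the job is handed in; nothing more can be done
None
```

I set each of the four covers on the beaker of its size, flat and centred to about 1 mm by the wrist camera, with the jar and bottle left standing; I handed the job in at about 43 s, with no verdict returned.

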